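# Show the tenon to the inspection camera

## Task

From the frame on the bench, lift out the rail that has the tenon (the tongue with a shoulder on both sides) and hold it up to the inspection camera: tenon pointing straight into the lens, on the lens's line of sight with the tenon's end 12 cm in front of it, the rail not rolled about its length. Hold the rail by its thick part so that the tenon stays in full view, do not touch the camera, and leave the other two rails in the frame and everything else on the bench undisturbed. Finish while still holding the rail there, steady in the air; do not put it down or let go.

Things in the scene. Friction and masses are not known exactly. Their poses are not given: they have to be found in the camera images.
- tenon_rail: The rail to present: brown wood, 230 long (x), 24 wide (y), 26 mm high (z), about 90 g. At its +x end a centred tenon 40 long, 10 wide, 26 mm high, with a 7 mm shoulder on both sides. Origin: centre of underside, 120 mm from the tenon's end face, 110 mm from the other end; mass centre at x = -6 mm. Starts z up, underside 20 mm above the bench, in notches of the frame; the three rails lie in any order
- tenon_tip (a point): centre of the end face of the rail's tenon: at (120, 0, 13) mm in the rail's frame, same axes as the rail
- frame: Fixed frame: two pale stiles along y at x = -60 and +60 mm, each 32 wide, 280 long, 34 mm high. Three notches in each, open to the top, 28 mm wide, 14 deep, at y = -90, 0, +90 mm; the rails lie in them along x, their +x ends to the frame's +x, and lift straight out upwards. Steel dogs 30 mm high stand at the stiles' ends. Origin: on the bench, at the middle
- camera_stand: Fixed inspection camera: dark base 120 x 120 x 16 mm, aluminium post 16 mm in diameter at x = +90 mm, grey head (60 x 52 x 46 mm) on a stiff pivot 290 mm above the bench over the base's middle. It faces -x, head tilted down by 0.1 to 0.45 rad, different each time. Origin: on the bench, 60 mm in front of the base's middle, about under the lens
- lens (a point): centre of the camera's lens face (front of a black barrel 38 mm in diameter). Its axes turn with the head: it looks along its -x, y is level, z is the head's up. A rail pointing its tenon straight into the lens has its x, y, z axes parallel to these
- focus (a point): the point 120 mm in front of the lens face on its line of sight, in empty air; same axes as the lens
- lap_rail: a wooden rail like tenon_rail, but the last 40 mm at its +x end is a half lap: a tongue 12 mm wide flush with its +y side, so only one side is cut away. Must stay in the frame. Origin: as for tenon_rail
- plain_rail: a wooden rail like tenon_rail, but 24 mm wide over all its 230 mm, square at both ends. Must stay in the frame. Origin: as for tenon_rail
- chisel: a chisel lying on the bench, 220 mm long, up to 28 mm high. Origin: on the bench, 120 mm from the handle's end, blade to +x
- try_square: a try square lying on the bench: dark wooden stock 100 x 20 x 16 mm along x, steel blade reaching 158 mm to +y. Origin: under the middle of the stock
- mallet: a wooden mallet lying on the bench, 285 mm long along x, head 110 mm wide and 70 mm high. Origin: on the bench under the handle, 130 mm from its end, head to +x
- glue_bottle: a white glue bottle with orange cap, standing, 60 mm in diameter, 170 mm high. Origin: centre of the underside
- cork_block: a cork sanding block, 110 x 60 x 30 mm. Origin: centre of the underside
- offcut: a wooden offcut, 70 x 45 x 28 mm. Origin: centre of the underside
There are look-alikes about, which are no part of the job. Leave any purple look-alike of the tenon_rail alone. Leave any turquoise look-alike of the plain_rail alone.

How it is judged:
By the outcome, as a careful person would: the job done as asked, in the order asked, and still so for the second after the job is handed in, while the arm keeps its last pose, push and grip.
It also fails if it takes over 38 s, if anything falls off the work surface, if the arm or the gripper's body presses on something with over 40 N, if the wrist force passes 120 N, or if a joint passes its speed limit or range.

## Robot

A 6-joint arm with a two-finger parallel gripper is mounted at the origin on the work surface. World frame = base frame: x ahead of the robot, y to its left, z up, the work surface at z = 0. Lengths are in m, angles in rad, forces in N, time in s.
With the tool pointing down it reaches from about 0.375 to 0.75 m from the base axis. Payload 9 kg.
Tool frame: the origin (TCP) lies midway between the tips of the shut fingers; the grasp point (between the pads) lies 19 mm behind it (tcp_to_grasp is the y of the grasp point in the tool frame, in m); y points along the fingers, z is the direction in which the jaws open and shut, and the axes are right-handed (so a half turn about y gives the same grasp; the last joint's range is limited). The gripper opens to 85 mm and grips with 20 to 120 N. Pads are 22 mm wide; open, the fingers measure 114 mm over their backs; the gripper's body (76 mm by 85 mm) begins 54 mm behind the grasp point. The pads swing forward as they close: fully open they stand 13 mm farther back than shut.
Start: joints at [-1.409, 0.104, 0.097, 1.564, 0, 1.353], TCP at [0.222, -0.557, 0.231] pointing down, gripper open.
Joint ranges: [-2.99, 2.99], [-0.84, 1.86], [-1.1, 1.16], [-1.84, 2.11], [-1.51, 1.56], [-3.14, 3.14]. Speed limits (rad/s): [2.22, 2.22, 2.57, 3.14, 3.14, 3.14].

## Interface

Orientations are given as a rotation vector (axis times angle).
In Python, from rig import get_obs, get_image, get_calibration, hand_in, tcp_to_grasp gives the robot as it stands. The module is installed in compiled form; this text tells all that it offers.
- The arm moves only by the shell command python3 -m inch 'ROWS' [OPENING]. ROWS is JSON, a list that holds one entry, the list of rows, each a list of 4 numbers: the shift along the world's x, y, z in m, then the turn about the world's z in rad. In form: [[[x, y, z, spin], ...]]. A call has 1 to 8 rows; each row shifts and turns the commanded pose from where the row before left it; what a row does not reach is not made up. A row lasts 1/12 s, in which the tool goes at most 41.7 mm and 7.16 degrees, less where a joint would pass 70% of its speed; a pose out of reach is approached as far as the arm can. A call is refused whole if a number of a shift passes 0.0417 or a number of a turn 0.125, either way. A call with a gripper value outside its range is refused whole. OPENING is the gripper's target within -1 to 1 (fully open at 1, half-way at 0, shut at -1), set as the call begins (- or left out, the last holds). The fingers move at their own pace and stop on an object; the grip force is fixed at half the most. Time passes only in rows, so rows that do not move let the fingers close. It gives the time, the measured TCP pose, the force and the opening at its end, in the units of the state.
- get_obs(): the state, without advancing time (a new reading comes with each control period).
- get_image(name): name is "scene" or "top" or "wrist"; returns the picture (384x512x3 uint8, red, green, blue); there is no depth.
- get_calibration(name): a dict with "mtx" (3x3 intrinsics, pixels), "k1" (the pictures are not rectified: a ray, as slopes to the right and down, at radius r is drawn at 1 + k1 r^2 times it, then the intrinsics apply), "rvec" (rotation vector, rad) and "tvec" (3), from world to camera coordinates, as OpenCV has them; the wrist camera has in their place "tool_from_camera" (4x4, takes a point from camera to tool coordinates, whose origin is the TCP and whose axes are the tool frame's). Camera axes: x right, y down, z forward; pixel columns grow to the right and rows downward; lengths in m; the calibration is good to about 2 mm. A picture is of the moment at which its call begins: read the wrist's pose just before it. get_calibration takes no time and is no camera call.
- hand_in(): hands the job in, once; it reports no verdict.
The state is a dict: "t": time; "joint_pos": joint angles; "joint_vel": joint speeds; "effort": joint torques, N m; "ee_pos": TCP position; "ee_rot": TCP orientation; "contact_force": force on the tool from outside, world axes, zero at the start; "ft_torque": the same for the moment, N m; "grip_width": finger opening in m.
Only numpy, scipy, OpenCV 4.12 (cv2) and the standard library are available. Lean on these libraries where they do the work, as an engineer would, in place of code of your own. Each camera call takes 0.05 s, during which the arm holds its last target. There are 200 camera calls.

## Working session

There is one attempt and no reset: what is moved stays moved. The work goes in short steps, Python scripts to look and compute and a shell command to move; the robot and the scene stay as the last step left them, time stands still between calls to the robot, and variables do not carry over. Pictures are saved under pics/ and viewed, about 8 in all and at most 12, crops included, and the job is handed in when it is done.

```bash
ls; mkdir -p pics; cat > h.py <<'E'
import numpy as np, cv2
from rig import *
from scipy.spatial.transform import Rotation as R
def cam(n):
    c=get_calibration(n); K=np.array(c["mtx"]); k1=c["k1"]
    if "rvec" in c:
        Rw=R.from_rotvec(np.ravel(c["rvec"])).as_matrix(); t=np.ravel(c["tvec"])
    else:
        o=get_obs(); T=np.eye(4); T[:3,:3]=R.from_rotvec(o["ee_rot"]).as_matrix(); T[:3,3]=o["ee_pos"]
        M=np.linalg.inv(T@np.array(c["tool_from_camera"])); Rw=M[:3,:3]; t=M[:3,3]
    return K,np.array([k1,0,0,0,0.]),Rw,t
def ray(c,uv):
    K,d,Rw,t=c; p=cv2.undistortPoints(np.array(uv,float).reshape(-1,1,2),K,d).reshape(-1,2)
    v=np.c_[p,np.ones(len(p))]@Rw; return -Rw.T@t, v/np.linalg.norm(v,axis=1)[:,None]
def plane(c,uv,z):
    o,v=ray(c,uv); return o+v*((z-o[2])/v[:,2])[:,None]
def proj(c,P):
    K,d,Rw,t=c; return cv2.projectPoints(np.array(P,float).reshape(-1,1,3),cv2.Rodrigues(Rw)[0],t,K,d)[0].reshape(-1,2)
def tri(c1,u1,c2,u2):
    o1,v1=ray(c1,u1);o2,v2=ray(c2,u2);out=[]
    for a,b in zip(v1,v2):
        s=np.linalg.lstsq(np.c_[a,-b],o2-o1,rcond=None)[0]
        p,q=o1+s[0]*a,o2+s[1]*b; out.append(np.r_[(p+q)/2,np.linalg.norm(p-q)])
    return np.array(out)
def save(n,f,box=None,size=None):
    c=cam(n); im=get_image(n)
    cv2.imwrite(f"pics/raw_{f}.png",im[:,:,::-1])
    v=im[:,:,::-1]
    if box: v=v[box[1]:box[3],box[0]:box[2]]
    if size: v=cv2.resize(v,size,interpolation=cv2.INTER_CUBIC)
    cv2.imwrite(f"pics/{f}.png",v); return c,im
E
python3 - <<'E'
from h import *
save("scene","s0",size=(800,600)); save("top","t0",size=(800,600))
o=get_obs(); print(o, tcp_to_grasp)
for n in("scene","top"):
    c=cam(n); print(n,-c[2].T@c[3],c[2][2],c[0][0,0])
E
```

```text
pics
{'t': 0.1, 'joint_pos': array([-1.40870258e+00,  1.04632472e-01,  9.65818836e-02,  1.56388618e+00,
       -6.69155187e-06,  1.35309614e+00]), 'joint_vel': array([-0.00038074, -0.00051248,  0.00219058,  0.0014017 , -0.00010611,
       -0.00040147]), 'effort': array([ 5.44834358e-03, -5.58205533e+01,  5.04720354e+01,  1.33298148e-02,
       -3.44270438e-04,  2.23661324e-06]), 'ee_pos': array([ 0.2223982 , -0.55696016,  0.23062342]), 'ee_rot': array([-0.38701347,  2.01476385, -2.01242596]), 'contact_force': array([-0.29494486, -0.29725665,  0.18874784]), 'ft_torque': array([-0.0077488 ,  0.05104865,  0.0004774 ]), 'grip_width': 0.085251175293147} -0.0187
scene [1.40814047 0.30592821 1.12713062] [-0.65958698 -0.23889059 -0.71265441] 443.0171721252993
top [ 0.32610842 -0.01815967  1.51015607] [ 0.16920799  0.01987162 -0.98538002] 376.0458832320089
```

View pics/s0.png

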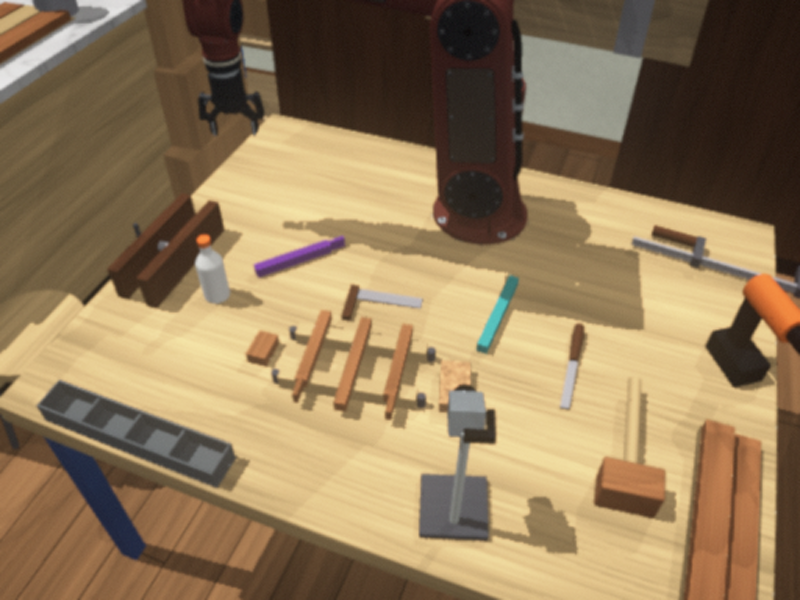

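View pics/t0.png

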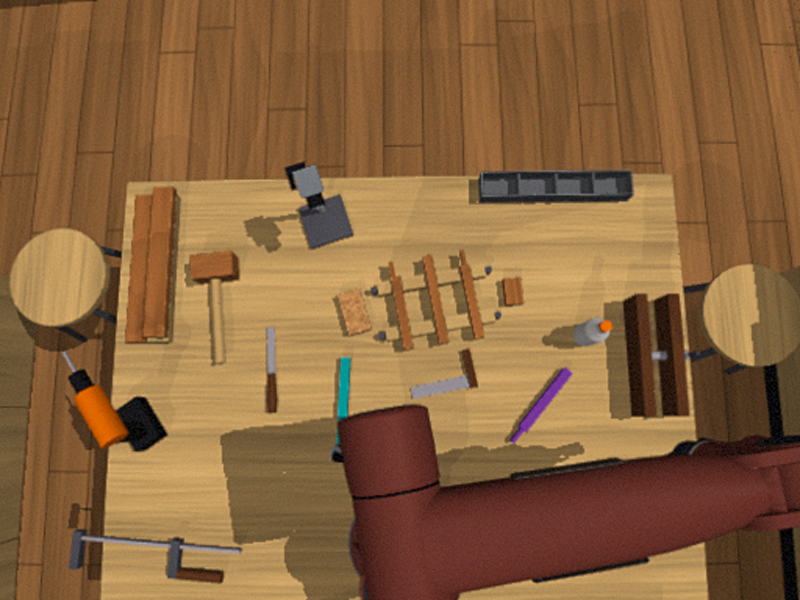

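The scene camera shows three brown rails in the frame at about (312,355), (353,362) and (399,370). Their far ends, toward the camera stand, are narrowed in some cases. In the top picture they are at (400,305), (436,299) and (472,295). Possible mix-ups are the lap rail and plain rail in the frame, the purple bar at (300,255) and the turquoise bar at (498,313). I'll take a close crop of the rail ends.

```bash
python3 - <<'E'
import cv2,numpy as np
t=cv2.imread("pics/raw_t0.png"); s=cv2.imread("pics/raw_s0.png")
a=cv2.resize(t[155:230,230:330],(800,600),interpolation=cv2.INTER_CUBIC)[:, :]
b=cv2.resize(s[190:270,160:290],(800,492),interpolation=cv2.INTER_CUBIC)
a=cv2.resize(a,(400,300)); 
cv2.imwrite("pics/c1.png",np.vstack([cv2.resize(t[155:230,230:330],(400,300),interpolation=cv2.INTER_CUBIC),cv2.resize(s[190:270,160:290],(400,246),interpolation=cv2.INTER_CUBIC)]))
E
```

```text
(no output)
```

View pics/c1.png

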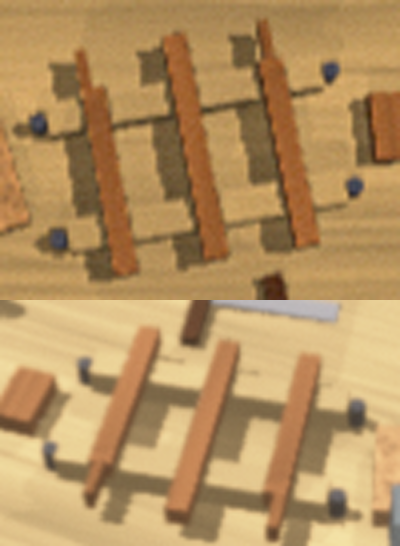

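```bash
cat > m1.py <<'E'
from h import *
t=cv2.imread("pics/raw_t0.png"); c=cam("top")
hsv=cv2.cvtColor(t,cv2.COLOR_BGR2HSV)
for p in [(279,190),(256,195),(300,185),(205,140),(280,205)]: print(p,hsv[p[1],p[0]])
m=cv2.inRange(hsv,(5,150,60),(13,255,255)); 
n,l,st,ce=cv2.connectedComponentsWithStats(m)
for i in range(1,n):
    if st[i][4]>60: 
        ys,xs=np.nonzero(l==i); P=plane(c,np.c_[xs,ys],0.046)[:,:2]; mu=P.mean(0); w,v=np.linalg.eigh(np.cov((P-mu).T)); d=v[:,1]*np.sign(v[0,1]); q=(P-mu)@d
        print(i,st[i],mu.round(4),'yaw',np.arctan2(d[1],d[0]).round(4),'ends',(mu+d*q.min()).round(4),(mu+d*q.max()).round(4))
g=cv2.inRange(hsv,(100,20,30),(130,130,110))
n,l,st,ce=cv2.connectedComponentsWithStats(g)
for i in range(1,n):
    if st[i][4]>150:
        cn=cv2.findContours((l==i).astype(np.uint8),0,2)[0][0]; r=cv2.minAreaRect(cn); b=cv2.boxPoints(r); print(st[i],b.round(1).tolist(),plane(c,b,0.016)[:,:2].round(4).tolist())
E
python3 m1.py
```

```text
(279, 190) [ 13 180 156]
(256, 195) [ 13 173 143]
(300, 185) [ 12 178 155]
(205, 140) [103  31  75]
(280, 205) [ 13 167 160]
3452 [  80  120   33   99 1846] [0.6981 0.6438] yaw -0.017 ends [0.4963 0.6473] [0.9076 0.6403]
3806 [122 161  31  20 368] [0.69   0.4763] yaw 1.5671 ends [0.6898 0.412 ] [0.6902 0.5377]
3807 [295 161  15  55 247] [ 0.5952 -0.1848] yaw 0.1697 ends [ 0.498  -0.2015] [ 0.7182 -0.1638]
3830 [271 164   8  16  68] [ 0.6796 -0.0806] yaw 0.1926 ends [ 0.6439 -0.0875] [ 0.7077 -0.0751]
3854 [249 168  15  56 230] [ 0.5704 -0.0073] yaw 0.1798 ends [ 0.4715 -0.0253] [0.6921 0.0148]
3884 [273 179  14  41 188] [ 0.5638 -0.0991] yaw 0.1779 ends [ 0.485  -0.1132] [ 0.6473 -0.0841]
3885 [322 178  13  18 144] [ 0.6123 -0.291 ] yaw 0.0269 ends [ 0.5789 -0.2919] [ 0.6467 -0.2901]
3900 [407 188  13  79 501] [ 0.4455 -0.616 ] yaw -0.0035 ends [ 0.2979 -0.6154] [ 0.6023 -0.6165]
3901 [428 188  13  78 487] [ 0.4476 -0.6983] yaw -0.0002 ends [ 0.3001 -0.6983] [ 0.6016 -0.6983]
4010 [296 224   9  24  95] [ 0.4217 -0.1756] yaw 0.1912 ends [ 0.3765 -0.1843] [ 0.4656 -0.1671]
4092 [171 24
[... 915 characters left out ...]
[ 0.1496 -0.3833]
4696 [369 311  15  15  62] [ 0.1112 -0.4489] yaw -0.7747 ends [ 0.0899 -0.428 ] [ 0.1295 -0.4668]
4865 [454 320  29  15 105] [ 0.0708 -0.7929] yaw -1.4223 ends [ 0.0632 -0.7421] [ 0.0803 -0.8562]
4971 [288 329  29  11  89] [ 0.0556 -0.1644] yaw -1.4624 ends [ 0.0509 -0.1207] [ 0.0621 -0.2244]
5097 [432 334  28  16  92] [ 0.0178 -0.7051] yaw 1.4103 ends [ 0.009  -0.7596] [ 0.0253 -0.6587]
5494 [297 359  15  17  71] [-0.0665 -0.1742] yaw 0.6865 ends [-0.0906 -0.1939] [-0.0374 -0.1504]
5586 [113 364  30   9 145] [-0.0701  0.4843] yaw 1.4998 ends [-0.0742  0.4267] [-0.0664  0.5366]
5617 [273 366  26  18 120] [-0.0882 -0.1129] yaw -1.4809 ends [-0.0928 -0.0613] [-0.0844 -0.155 ]
```

```bash
python3 - <<'E'
import cv2,numpy as np
t=cv2.imread("pics/raw_t0.png"); s=cv2.imread("pics/raw_s0.png")
cv2.imwrite("pics/c2.png",np.hstack([cv2.resize(t[95:165,175:235],(430,500),interpolation=cv2.INTER_CUBIC),cv2.resize(s[240:350,260:325],(296,500),interpolation=cv2.INTER_CUBIC)]))
E
```

```text
(no output)
```

View pics/c2.png

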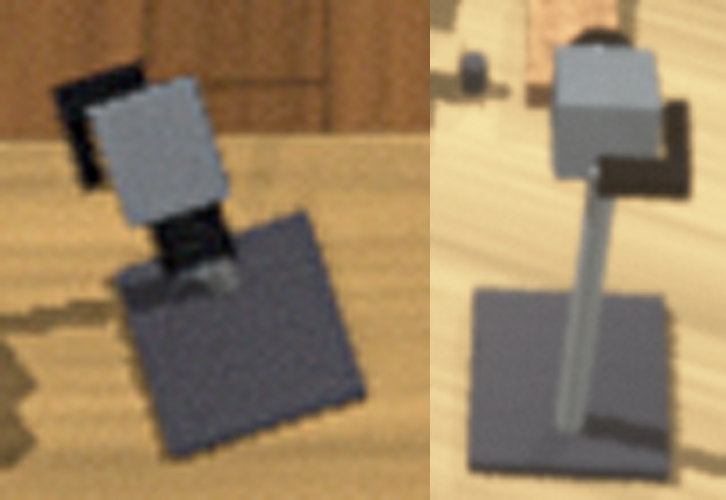

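The head (grey box), black barrel and base are clear in both views. The barrel points toward the lower right in the top view, i.e. toward the frame. I'll triangulate the base and the head-top corners.

```bash
cat > m2.py <<'E'
from h import *
ct,cs=cam("top"),cam("scene")
T=lambda a:np.array(a)/7.167+[175,95]-0.5
S=lambda a:(np.array(a)-[430,0])/4.55+[260,240]-0.5
bt=plane(ct,T([(118,275),(307,212),(367,398),(175,460)]),.016)[:,:2]   # rear-left? order
bs=plane(cs,S([(475,290),(672,297),(672,478),(470,468)]),.016)[:,:2]
print(bt.round(4),bt.mean(0),bs.round(4),bs.mean(0))
d=(bt[0]+bt[1]-bt[2]-bt[3]); print('yaw top',np.arctan2(d[1],d[0]));d=(bs[2]+bs[3]-bs[0]-bs[1]);print('yaw sc',np.arctan2(d[1],d[0]))
h=tri(ct,T([(90,107),(195,77),(230,190),(135,228)]),cs,S([(660,110),(557,108),(555,48),(655,47)]))
print(h.round(4)); f=(h[0]+h[1]-h[2]-h[3])[:3]/2; print('len',np.linalg.norm(f),'yaw',np.arctan2(f[1],f[0]),'tilt',np.arctan2(f[2],np.hypot(*f[:2])))
l=(h[0]+h[3]-h[1]-h[2])[:3]/2; print(l,h[:,:3].mean(0))
E
python3 m2.py; python3 -m inch '[[[0.041,0.041,0.02,0],[0.041,0.041,0,0],[0.041,0.041,0,0],[0.041,0.041,0,0],[0.041,0.041,0,0],[0.041,0.041,0,0],[0.04,0.04,0,0],[0.0,0.0,0,0]]]'
```

```text
[[0.8538 0.2633]
 [0.8904 0.1531]
 [0.777  0.1175]
 [0.7418 0.228 ]] [0.81572191 0.19045515] [[0.7864 0.1195]
 [0.7474 0.2357]
 [0.8629 0.269 ]
 [0.8988 0.1567]] [0.82390031 0.19521737]
yaw top 0.3047482510417802
yaw sc 0.3000675271978266
[[8.302e-01 2.212e-01 3.187e-01 4.000e-04]
 [8.452e-01 1.728e-01 3.158e-01 9.000e-04]
 [7.963e-01 1.576e-01 2.962e-01 4.000e-04]
 [7.778e-01 2.041e-01 2.963e-01 2.500e-03]]
len 0.057154091725325235 yaw 0.30826406759984704 tilt 0.3753960497742439
[-0.01680297  0.04741777  0.00150407] [0.8123758  0.18892248 0.30675775]
t: 0.77
ee_pos: [0.431, -0.3473, 0.2449]
ee_rot: [-0.391, 2.011, -2.008]
contact_force: [0.2, -0.2, -1.0]
grip_width: 0.0855
```

```bash
python3 - <<'E'
from h import *
o=get_obs(); M=R.from_rotvec(o["ee_rot"]).as_matrix(); print(M.round(3), 'jaw yaw',np.arctan2(M[1,2],M[0,2]), o["joint_pos"].round(2))
print(np.array(get_calibration("wrist")["tool_from_camera"]).round(3))
print('delta to (.55,-.19)',np.array([.55,-.19])-o["ee_pos"][:2])
E
```

```text
[[-0.927  0.001  0.376]
 [-0.376  0.002 -0.927]
 [-0.002 -1.    -0.001]] jaw yaw -1.1850221140912138 [-0.92 -0.03 -0.02  1.59  0.    1.84]
[[-0.     0.95   0.313 -0.079]
 [ 0.    -0.313  0.95  -0.142]
 [ 1.     0.     0.     0.001]
 [ 0.     0.     0.     1.   ]]
delta to (.55,-.19) [0.11897105 0.1573398 ]
```

```bash
python3 -m inch '[[[0.02,0.037,0,-0.105],[0.02,0.037,0,-0.105],[0.02,0.037,0,0],[0.02,0.037,0,0],[0,0,0,0],[0,0,0,0]]]'; python3 - <<'E'
from h import *
c,im=save("wrist","w1",size=(640,480))
print(proj(c,[[.603,-.1835,.046],[.721,-.163,.046],[.4945,-.202,.046],[.587,-.095,.046]]).round(0)*1.25)
E
```

```text
t: 1.27
ee_pos: [0.507, -0.204, 0.2447]
ee_rot: [-0.186, 2.131, -2.131]
contact_force: [0.1, -0.2, -0.5]
grip_width: 0.0854
[[ 318.75   83.75]
 [ 318.75 -100.  ]
 [ 318.75  216.25]
 [ 206.25   83.75]]
```

View pics/w1.png

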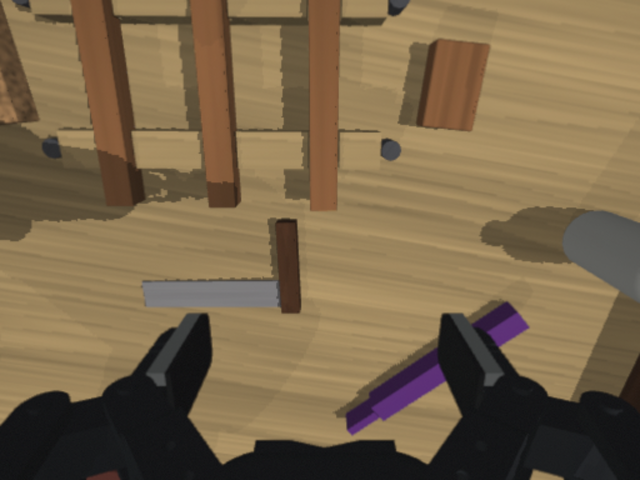

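The wrist view shows the tenon rail's tail at (324,209), with the square's stock close by at (287,218–312). I'll step +x to see the tongues and measure the rail up close.

```bash
python3 -m inch '[[[0.035,0.006,0,0],[0.035,0.006,0,0],[0.035,0.006,0,0],[0,0,0,0],[0,0,0,0]]]'; python3 - <<'E'
from h import *
c,im=save("wrist","w2",size=(640,480))
c=c; w1=None
np.savez("w2cam.npz",K=c[0],d=c[1],R=c[2],t=c[3])
hsv=cv2.cvtColor(im,cv2.COLOR_RGB2HSV)
m=cv2.inRange(hsv,(4,120,60),(14,255,255)); n,l,st,ce=cv2.connectedComponentsWithStats(m)
for i in range(1,n):
    if st[i][4]>800:
        cn=max(cv2.findContours((l==i).astype(np.uint8),0,2)[0],key=len); print(st[i],cv2.boxPoints(cv2.minAreaRect(cn)).round(0).tolist())
        if 180<ce[i][0]<330:
            for r in range(st[i][1]+2,st[i][1]+st[i][3],15):
                xs=np.nonzero(l[r]==i)[0]; P=plane(c,[(xs.min(),r),(xs.max()+1,r)],.046); print(r,xs.min(),xs.max(),P[:,:2].mean(0).round(4),np.linalg.norm(P[0]-P[1]).round(4))
E
```

```text
t: 1.73
ee_pos: [0.6114, -0.1891, 0.2425]
ee_rot: [-0.184, 2.136, -2.133]
contact_force: [-1.0, -0.3, 0.8]
grip_width: 0.0851
[  59   41   66  209 5428] [[59.0, 41.0], [91.0, 35.0], [131.0, 246.0], [98.0, 253.0]]
[ 153   43   42  208 5274] [[152.0, 43.0], [180.0, 41.0], [197.0, 250.0], [169.0, 252.0]]
[ 245   46   23  207 3876] [[245.0, 46.0], [267.0, 46.0], [267.0, 252.0], [245.0, 252.0]]
48 251 260 [ 0.724 -0.167] 0.0098
63 251 260 [ 0.7106 -0.1693] 0.0099
78 252 260 [ 0.6969 -0.1721] 0.0091
93 245 267 [ 0.6826 -0.1745] 0.0235
108 245 267 [ 0.668  -0.1769] 0.0239
123 245 266 [ 0.6528 -0.179 ] 0.0232
138 245 266 [ 0.6372 -0.1816] 0.0236
153 246 266 [ 0.6213 -0.1848] 0.0228
168 246 266 [ 0.6047 -0.1876] 0.0232
183 246 266 [ 0.5876 -0.1904] 0.0236
198 246 266 [ 0.57   -0.1934] 0.0239
213 246 266 [ 0.5518 -0.1965] 0.0243
228 247 266 [ 0.5331 -0.2002] 0.0235
243 247 265 [ 0.5136 -0.2029] 0.0227
[ 326  132   51   63 2494] [[324.0, 190.0], [334.0, 129.0], [377.0, 136.0], [367.0, 197.0]]
[222 255  18  62 866] [[221.0, 255.0], [236.0, 254.0], [241.0, 316.0], [226.0, 317.0]]
257 222 235 [ 0.4892 -0.1731] 0.017
272 223 236 [ 0.4687 -0.1772] 0.0173
287 224 237 [ 0.4474 -0.1815] 0.0176
302 226 238 [ 0.4254 -0.1866] 0.0166
```

View pics/w2.png

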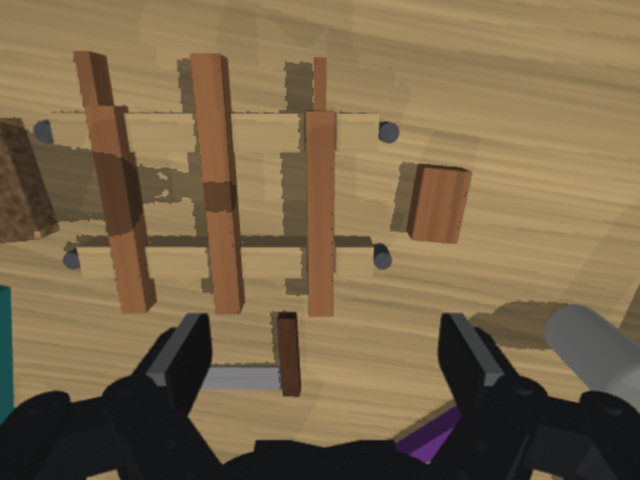

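The tenon is confirmed on the rightmost rail. Its centred narrow tongue is at (320,57–110), with shoulders on both sides, and the tail is at (320,315). The left rail is the lap at (92,75) and the middle one is plain. Next I go back to the tail and descend above the grip point.

```bash
python3 -m inch '[[[-0.032,-0.0045,-0.04,0],[-0.032,-0.0045,-0.04,0],[-0.031,-0.0045,-0.04,0],[0,0,-0.02,0],[0,0,0,0],[0,0,0,0],[0,0,0,0]]]'; python3 - <<'E'
from h import *
c,im=save("wrist","w3")
o=get_obs(); M=R.from_rotvec(o["ee_rot"]).as_matrix(); print(o["ee_pos"],'jaw yaw',np.arctan2(M[1,2],M[0,2]),M[:,1].round(3))
hsv=cv2.cvtColor(im,cv2.COLOR_RGB2HSV)
m=cv2.inRange(hsv,(4,120,60),(14,255,255)); n,l,st,ce=cv2.connectedComponentsWithStats(m)
for i in range(1,n):
    if st[i][4]>800 and 200<ce[i][0]<330:
        print(st[i])
        for r in range(st[i][1]+2,st[i][1]+st[i][3],20):
            xs=np.nonzero(l[r]==i)[0]; P=plane(c,[(xs.min(),r),(xs.max()+1,r)],.046); q=M.T@(P.mean(0)-o["ee_pos"]); print(r,xs.min(),xs.max(),P[:,:2].mean(0).round(4),np.linalg.norm(P[0]-P[1]).round(4),'tool',q.round(4))
E
```

```text
t: 2.37
ee_pos: [0.5352, -0.2003, 0.1304]
ee_rot: [-0.177, 2.129, -2.135]
contact_force: [1.0, 0.6, 0.8]
grip_width: 0.0851
[ 0.53560639 -0.20029558  0.13057694] jaw yaw -1.401394604921676 [ 0.004 -0.003 -1.   ]
[ 237    0   37  239 7961]
2 237 273 [ 0.6633 -0.1772] 0.0233 tool [-0.1295  0.085  -0.0015]
22 237 273 [ 0.6523 -0.179 ] 0.0237 tool [-0.1183  0.085  -0.0016]
42 238 273 [ 0.6408 -0.1813] 0.0235 tool [-0.1066  0.0849 -0.0013]
62 238 272 [ 0.6288 -0.1829] 0.0233 tool [-0.0945  0.0849 -0.0017]
82 239 272 [ 0.6165 -0.1853] 0.0231 tool [-0.082   0.0849 -0.0014]
102 239 272 [ 0.6036 -0.1875] 0.0235 tool [-0.0689  0.0848 -0.0014]
122 239 272 [ 0.5903 -0.1897] 0.024 tool [-0.0554  0.0848 -0.0015]
142 240 271 [ 0.5763 -0.192 ] 0.023 tool [-0.0412  0.0847 -0.0016]
162 240 271 [ 0.5618 -0.1945] 0.0235 tool [-0.0265  0.0847 -0.0016]
182 241 271 [ 0.5468 -0.1974] 0.0232 tool [-0.0112  0.0846 -0.0013]
202 241 271 [ 0.531 -0.2  ] 0.0237 tool [ 0.0047  0.0846 -0.0013]
222 242 270 [ 0.5146 -0.2028] 0.0227 tool [ 0.0214  0.0845 -0.0014]
[ 205  244   28   89 1780]
246 205 226 [ 0.4886 -0.1742] 0.0176 tool [ 0.0422  0.0843 -0.0339]
266 207 227 [ 0.4707 -0.1778] 0.0172 tool [ 0.0605  0.0843 -0.0334]
286 209 228 [ 0.452  -0.1814] 0.0167 tool [ 0.0796  0.0842 -0.033 ]
306 212 230 [ 0.4325 -0.1861] 0.0163 tool [ 0.0995  0.0841 -0.0316]
326 213 231 [ 0.412  -0.1898] 0.0166 tool [ 0.1204  0.0841 -0.0315]
```

```bash
python3 -m inch '[[[-0.019,-0.002,-0.02,0],[0,0,-0.035,0],[0,0,-0.03,0],[0,0,-0.02,0],[0,0,-0.0115,0],[0,0,0,0],[0,0,0,0]]]'; python3 -m inch '[[[0,0,0,0],[0,0,0,0],[0,0,0,0],[0,0,0,0],[0,0,0,0],[0,0,0,0],[0,0,0,0],[0,0,0,0]]]' -1
```

```text
t: 3.0
ee_pos: [0.5162, -0.2015, 0.0124]
ee_rot: [-0.18, 2.131, -2.133]
contact_force: [0.1, 0.0, 0.3]
grip_width: 0.0854
t: 3.67
ee_pos: [0.5154, -0.2012, 0.0115]
ee_rot: [-0.181, 2.132, -2.133]
contact_force: [-1.6, 0.6, 5.3]
grip_width: 0.0232
```

```bash
python3 -m inch '[[[0,0,0.006,0],[0,0,0.012,0],[0,0,0.02,0],[0,0,0.03,0],[0,0,0,0],[0,0,0,0]]]'; python3 - <<'E'
from h import *
c,im=save("wrist","w4"); o=get_obs(); M=R.from_rotvec(o["ee_rot"]).as_matrix()
cs,ims=save("scene","s4"); ct,imt=save("top","t4")
a=cv2.resize(im,(512,384)); s=cv2.resize(ims[170:270,150:290],(538,384),interpolation=cv2.INTER_CUBIC)
cv2.imwrite("pics/v4.png",np.hstack([cv2.resize(a,(400,300)),cv2.resize(s,(400,300))])[:,:,::-1])
print(o["ee_pos"],M.round(3).tolist())
E
```

```text
t: 4.17
ee_pos: [0.5164, -0.2019, 0.0816]
ee_rot: [-0.178, 2.128, -2.134]
contact_force: [0.4, 0.3, -1.4]
grip_width: 0.0235
[ 0.51555082 -0.20129919  0.07983721] [[-0.986, 0.001, 0.169], [-0.169, -0.001, -0.986], [-0.001, -1.0, 0.001]]
```

View pics/v4.png

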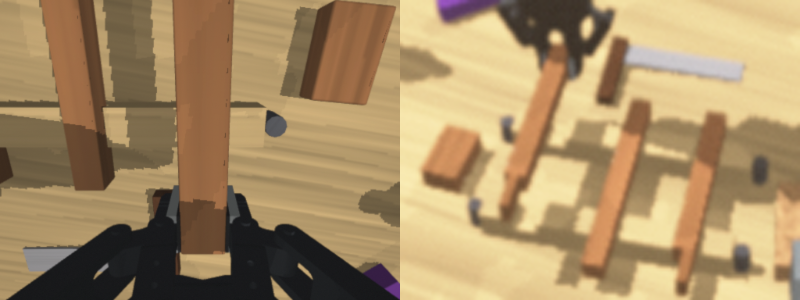

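The rail is gripped at (205,230) with its tail in the jaws. It is lifted clear with the tenon over the frame, and the other two rails are in place. Next I'll measure its pitch from the top edges' vanishing direction, plus a scene/top triangulation of the tenon end.

```bash
cat > pitch.py <<'E'
from h import *
def pitch(c,im,r0=2,r1=185,chk=True):
    hsv=cv2.cvtColor(im,cv2.COLOR_RGB2HSV); m=cv2.inRange(hsv,(3,90,40),(15,255,255))
    L=[];Rr=[]
    for r in range(r0,r1):
        row=m[r]; x=262
        if not row[x]: continue
        a=x
        while a>0 and row[a-1]: a-=1
        b=x
        while b<511 and row[b+1]: b+=1
        L.append((a-.5,r));Rr.append((b+.5,r))
    K,d,Rw,t=c; n=[]; 
    for E in (L,Rr):
        E=np.array(E); u=cv2.undistortPoints(E.reshape(-1,1,2),K,d).reshape(-1,2)
        p=np.polyfit(u[:,1],u[:,0],1); res=u[:,0]-np.polyval(p,u[:,1]); k=abs(res)<2*res.std()+1e-9; p=np.polyfit(u[k,1],u[k,0],1)
        n.append(np.array([1,-p[0],-p[1]]))
    v=Rw.T@np.cross(n[0],n[1]); v/=np.linalg.norm(v); v*=np.sign(v[0])
    W=np.array(Rr)[:,0]-np.array(L)[:,0]
    return np.arctan2(v[1],v[0]),np.arcsin(v[2]),W[::40],len(L),v,n
if __name__=="__main__":
    import sys
    c=cam("wrist"); im=get_image("wrist"); y,p,W,n,_,_=pitch(c,im,2,int(sys.argv[1]) if len(sys.argv)>1 else 185); print('yaw %.3f pitch %.3f'%(y,p),W,n, get_obs()["ee_pos"].round(4))
E
python3 pitch.py; python3 - <<'E'
from h import *
for n in("s4","t4"):
    im=cv2.imread(f"pics/raw_{n}.png"); hsv=cv2.cvtColor(im,cv2.COLOR_BGR2HSV); m=cv2.inRange(hsv,(4,130,50),(14,255,255)); k,l,st,ce=cv2.connectedComponentsWithStats(m)
    box=(150,170,290,270) if n=="s4" else (230,140,330,240)
    for i in range(1,k):
        if st[i][4]>60 and box[0]<ce[i][0]<box[2] and box[1]<ce[i][1]<box[3]:
            ys,xs=np.nonzero(l==i); j=ys.argmax() if n=="s4" else ys.argmin(); print(n,st[i],(xs[j],ys[j]))
E
```

```text
yaw 0.169 pitch -0.008 [78. 75. 73. 70. 68.] 183 [ 0.5144 -0.2005  0.0778]
s4 [186 185  22  58 410] (np.int64(187), np.int64(242))
s4 [220 184   9  19  74] (np.int64(220), np.int64(202))
s4 [214 204  23  58 460] (np.int64(216), np.int64(261))
s4 [246 208  17  59 392] (np.int64(248), np.int64(266))
s4 [158 213  20  20 257] (np.int64(167), np.int64(232))
t4 [249 167  16  58 299] (np.int64(250), np.int64(167))
```

The pitch is about 0, and the grip holds the rail level. Before tilting it I'll fly the wrist camera above the inspection head for two close views (stereo), to get the head's tilt and position properly.

```bash
python3 -m inch '[[[0,0,0.04,0],[0.008,0.012,0.038,0],[0.016,0.024,0.029,0],[0.017,0.025,0.027,0],[0.017,0.025,0.027,0],[0.017,0.025,0.027,0],[0.017,0.025,0.027,0],[0.017,0.025,0.027,0]]]'; python3 -m inch '[[[0.017,0.025,0.027,0],[0.017,0.025,0.027,0],[0.017,0.025,0.027,0],[0.017,0.025,0.017,0],[0.017,0.025,0,0],[0,0,0,0],[0,0,0,0],[0,0,0,0]]]'; python3 - <<'E'
from h import *
import pickle
c,im=save("wrist","w5",size=(480,360)); pickle.dump(c,open("w5.pkl","wb")); print(get_obs()["ee_pos"],get_obs()["joint_pos"].round(2))
print(proj(c,[[.830,.221,.318],[.845,.173,.316],[.796,.158,.296],[.778,.204,.296]]).round())
E
```

```text
t: 5.03
ee_pos: [0.6243, -0.0385, 0.321]
ee_rot: [-0.183, 2.134, -2.133]
contact_force: [1.4, -0.2, -0.8]
grip_width: 0.0235
t: 5.7
ee_pos: [0.6958, 0.062, 0.4008]
ee_rot: [-0.182, 2.132, -2.133]
contact_force: [-0.1, -0.6, -0.4]
grip_width: 0.0233
[0.69567465 0.06167905 0.40267433] [-0.1   0.68  1.15  2.03 -0.    2.87]
[[ 31. -57.]
 [115. -68.]
 [148.  33.]
 [ 81.  48.]]
```

View pics/w5.png

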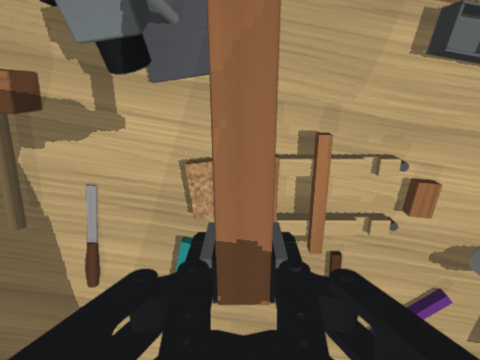

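```bash
python3 - <<'E'
from h import *
cal=get_calibration("wrist"); print(cal["mtx"],cal["k1"])
o=get_obs(); M0=R.from_rotvec(o["ee_rot"]).as_matrix(); T=np.array(cal["tool_from_camera"])
H=[[.830,.221,.318],[.845,.173,.316],[.796,.158,.296],[.778,.204,.296],[.767,.175,.264]]
for sp in (-1.2,-.9,-.6,-.3,.3):
  for dp in ([0,0,0],[0,.05,0],[-.03,-.05,0]):
    A=np.eye(4); A[:3,:3]=R.from_euler('z',sp).as_matrix()@M0; A[:3,3]=o["ee_pos"]+dp
    Mi=np.linalg.inv(A@T); c=(np.array(cal["mtx"]),np.array([cal["k1"],0,0,0,0.]),Mi[:3,:3],Mi[:3,3]); print(sp,dp,proj(c,H).round().tolist())
E
```

```text
[[315.43821513   0.         259.52248877]
 [  0.         315.43821513 190.63433662]
 [  0.           0.           1.        ]] 0.012317552348195026
-1.2 [0, 0, 0] [[18.0, 275.0], [21.0, 219.0], [100.0, 223.0], [99.0, 272.0], [137.0, 237.0]]
-1.2 [0, 0.05, 0] [[39.0, 227.0], [42.0, 165.0], [123.0, 174.0], [121.0, 229.0], [159.0, 196.0]]
-1.2 [-0.03, -0.05, 0] [[-36.0, 303.0], [-36.0, 250.0], [46.0, 251.0], [48.0, 298.0], [89.0, 262.0]]
-0.9 [0, 0, 0] [[-16.0, 205.0], [6.0, 148.0], [88.0, 176.0], [70.0, 226.0], [118.0, 201.0]]
-0.9 [0, 0.05, 0] [[24.0, 162.0], [48.0, 100.0], [128.0, 135.0], [108.0, 189.0], [154.0, 166.0]]
-0.9 [-0.03, -0.05, 0] [[-88.0, 218.0], [-70.0, 163.0], [20.0, 189.0], [6.0, 237.0], [60.0, 212.0]]
-0.6 [0, 0, 0] [[-29.0, 122.0], [15.0, 71.0], [91.0, 125.0], [56.0, 170.0], [111.0, 159.0]]
-0.6 [0, 0.05, 0] [[30.0, 91.0], [78.0, 37.0], [147.0, 98.0], [108.0, 144.0], [160.0, 136.0]]
-0.6 [-0.03, -0.05, 0] [[-118.0, 112.0], [-76.0, 60.0], [13.0, 117.0], [-20.0, 162.0], [45.0, 152.0]]
-0.3 [0, 0, 0] [[-15.0, 32.0], [52.0, -4.0], [111.0, 76.0], [59.0, 109.0], [118.0, 115.0]]
-0.3 [0, 0.05, 0] [[61.0, 21.0], [129.0, -16.0], [178.0, 67.0], [123.0, 101.0], [174.0, 108.0]]
-0.3 [-0.03, -0.05, 0] [[-115.0, -11.0], [-47.0, -50.0], [31.0, 41.0], [-22.0, 76.0], [50.0, 87.0]]
0.3 [0, 0, 0] [[114.0, -124.0], [203.0, -102.0], [200.0, 5.0], [127.0, -3.0], [173.0, 41.0]]
0.3 [0, 0.05, 0] [[195.0, -74.0], [279.0, -55.0], [264.0, 42.0], [195.0, 34.0], [229.0, 71.0]]
0.3 [-0.03, -0.05, 0] [[37.0, -250.0], [138.0, -221.0], [146.0, -83.0], [68.0, -93.0], [126.0, -32.0]]
```

```bash
python3 - <<'E'
from h import *
cal=get_calibration("wrist")
o=get_obs(); M0=R.from_rotvec(o["ee_rot"]).as_matrix(); T=np.array(cal["tool_from_camera"])
H=[[.830,.221,.318],[.845,.173,.316],[.796,.158,.296],[.778,.204,.296],[.767,.175,.264]]
for sp in (.7,1,1.25):
  for p in ([.68,.06,.4],[.68,.1,.4],[.65,.1,.4],[.69,.12,.4]):
    A=np.eye(4); A[:3,:3]=R.from_euler('z',sp).as_matrix()@M0; A[:3,3]=p
    Mi=np.linalg.inv(A@T); c=(np.array(cal["mtx"]),np.array([cal["k1"],0,0,0,0.]),Mi[:3,:3],Mi[:3,3]); print(sp,p,proj(c,H).round().tolist())
E
```

```text
0.7 [0.68, 0.06, 0.4] [[278.0, -194.0], [352.0, -126.0], [296.0, -24.0], [230.0, -67.0], [248.0, -1.0]]
0.7 [0.68, 0.1, 0.4] [[323.0, -120.0], [390.0, -60.0], [331.0, 27.0], [269.0, -12.0], [281.0, 42.0]]
0.7 [0.65, 0.1, 0.4] [[368.0, -166.0], [435.0, -102.0], [367.0, -5.0], [305.0, -46.0], [310.0, 15.0]]
0.7 [0.69, 0.12, 0.4] [[329.0, -72.0], [394.0, -18.0], [336.0, 61.0], [277.0, 24.0], [286.0, 71.0]]
1 [0.68, 0.06, 0.4] [[396.0, -162.0], [441.0, -74.0], [358.0, 0.0], [310.0, -62.0], [303.0, 5.0]]
1 [0.68, 0.1, 0.4] [[414.0, -78.0], [455.0, -2.0], [375.0, 59.0], [330.0, 3.0], [321.0, 57.0]]
1 [0.65, 0.1, 0.4] [[467.0, -104.0], [505.0, -24.0], [416.0, 41.0], [373.0, -17.0], [356.0, 41.0]]
1 [0.69, 0.12, 0.4] [[406.0, -33.0], [446.0, 38.0], [369.0, 91.0], [326.0, 39.0], [317.0, 86.0]]
1.25 [0.68, 0.06, 0.4] [[477.0, -104.0], [494.0, -11.0], [400.0, 35.0], [372.0, -37.0], [345.0, 24.0]]
1.25 [0.68, 0.1, 0.4] [[472.0, -23.0], [488.0, 58.0], [400.0, 93.0], [374.0, 30.0], [348.0, 77.0]]
1.25 [0.65, 0.1, 0.4] [[523.0, -32.0], [536.0, 50.0], [441.0, 87.0], [417.0, 22.0], [385.0, 71.0]]
1.25 [0.69, 0.12, 0.4] [[453.0, 17.0], [471.0, 92.0], [387.0, 123.0], [361.0, 62.0], [338.0, 104.0]]
```

```bash
python3 -m inch '[[[-0.01,0.02,0,0.12],[-0.01,0.02,0,0.12],[-0.005,0.028,0,0.12],[0,0,0,0.12],[0,0,0,0.12],[0,0,0,0.12],[0,0,0,0.12],[0,0,0,0.12]]]' >/dev/null; python3 -m inch '[[[0,0,0,0.12],[0,0,0,0.12],[0,0,0,0],[0,0,0,0],[0,0,0,0]]]'; cat > snap.py <<'E'
from h import *
import pickle,sys
c,im=save("wrist",sys.argv[1]); pickle.dump(c,open(sys.argv[1]+".pkl","wb")); print(get_obs()["ee_pos"])
E
python3 snap.py w6; python3 -m inch '[[[-0.005,0.023,0,0],[-0.005,0.022,0,0],[0,0,0,0],[0,0,0,0],[0,0,0,0]]]'; python3 snap.py w7; python3 - <<'E'
import cv2,numpy as np
a=[cv2.resize(cv2.imread(f"pics/raw_w{i}.png")[0:200,312:512],(400,400),interpolation=cv2.INTER_CUBIC) for i in (6,7)]
cv2.imwrite("pics/v67.png",np.hstack(a))
E
```

```text
t: 6.83
ee_pos: [0.6706, 0.1297, 0.403]
ee_rot: [-1.102, 1.357, -1.36]
contact_force: [-0.1, 0.1, -0.4]
grip_width: 0.0231
[0.67063664 0.12975551 0.402544  ]
t: 7.3
ee_pos: [0.6607, 0.1748, 0.4016]
ee_rot: [-1.106, 1.356, -1.356]
contact_force: [0.4, -0.6, -1.5]
grip_width: 0.0231
[0.66082757 0.17449537 0.40148614]
```

View pics/v67.png

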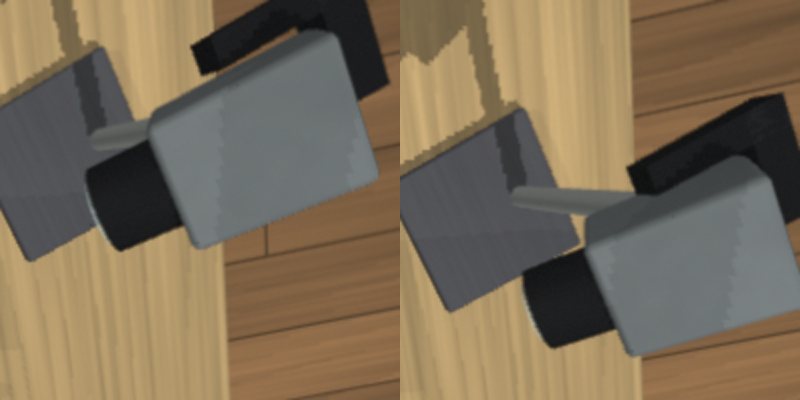

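Both close views show the head's top face clearly. In w6 (full-frame px) the corners are at roughly (387,59), (412,123), (500,88) and (479,17), with the barrel to the left at (375–405, 75–125). I'll refine the edges numerically and solve the head pose.

```bash
cat > head.py <<'E'
from h import *
import pickle
def edge(g,a,b,w=4):
    a,b=np.array(a,float),np.array(b,float); d=(b-a)/np.linalg.norm(b-a); n=np.array([-d[1],d[0]]); P=[]
    for s in np.linspace(.15,.85,25):
        p=a+s*(b-a); o=np.arange(-w,w+.01,.25); q=p+o[:,None]*n
        v=cv2.remap(g,q[:,0].astype(np.float32)[None],q[:,1].astype(np.float32)[None],cv2.INTER_LINEAR)[0]
        gr=abs(np.gradient(cv2.GaussianBlur(v[None],(0,0),2)[0])); k=gr.argmax()
        P.append(p+o[k]*n)
    P=np.array(P); vx,vy,x0,y0=cv2.fitLine(P.astype(np.float32),cv2.DIST_HUBER,0,.01,.01).ravel()
    r=np.abs((P-[x0,y0])@[-vy,vx]); return np.cross([x0,y0,1],[x0+vx,y0+vy,1]),np.median(r)
def corners(f,C):
    g=cv2.cvtColor(cv2.imread(f),cv2.COLOR_BGR2GRAY).astype(np.float32)
    L=[edge(g,C[i],C[(i+1)%4]) for i in range(4)]; print(f,'resid',[round(float(r),2) for _,r in L])
    out=[]
    for i in range(4):
        x=np.cross(L[i-1][0],L[i][0]); out.append(x[:2]/x[2])
    return np.array(out)
F=lambda a,ox=0:np.array(a)/2.+[312-ox/2,0]-.25
# order: front+y, front-y, rear-y, rear+y
c6=corners("pics/raw_w6.png",F([(150,118),(200,247),(377,177),(335,35)])); c7=corners("pics/raw_w7.png",F([(590,240),(632,355),(808,298),(770,185)],400))
print(c6.round(1).tolist(),c7.round(1).tolist())
obj=np.array([[-30,26,23],[-30,-26,23],[30,-26,23],[30,26,23]])/1000. # head frame x back, y left, z up
for nme,uv in(("w6",c6),("w7",c7)):
    c=pickle.load(open(nme+".pkl","rb"))
    n,rs,ts,e=cv2.solvePnPGeneric(obj,uv,c[0],c[1],flags=cv2.SOLVEPNP_IPPE)
    for r,t,ee in zip(rs,ts,e):
        M=c[2].T@cv2.Rodrigues(r)[0]; x=M[:,0]; p=c[2].T@(t.ravel()-c[3])
        print(nme,'yaw %.3f tilt %.3f roll %.3f'%(np.arctan2(x[1],x[0]),np.arcsin(x[2]),np.arcsin(M[2,1])),'centre',p.round(4),'err',ee)
w6,w7=[pickle.load(open(f"w{i}.pkl","rb")) for i in(6,7)]
cs,ct=cam("scene"),cam("top")
S=lambda a:(np.array(a)-[430,0])/4.55+[260,240]-.5
gs=corners("pics/raw_s0.png",S([(655,47),(555,48),(557,108),(660,110)])); T=lambda a:np.array(a)/7.167+[175,95]-.5
gt=corners("pics/raw_t0.png",T([(135,228),(230,190),(195,77),(90,107)]))
def multi(v):
    out=[]
    for i in range(4):
        A=np.zeros((3,3));b=np.zeros(3)
        for c,uv in v:
            o,d=ray(c,uv[i]); Q=np.eye(3)-np.outer(d[0],d[0]); A+=Q;b+=Q@o
        out.append(np.linalg.solve(A,b))
    return np.array(out)
for nm,v in(("w6+scene",[(w6,c6),(cs,gs)]),("w6+w7",[(w6,c6),(w7,c7)]),("top+scene",[(ct,gt),(cs,gs)]),("all",[(w6,c6),(w7,c7),(cs,gs),(ct,gt)])):
    h=multi(v); f=(h[2]+h[3]-h[0]-h[1])/2; print(nm,'len %.4f yaw %.3f tilt %.3f'%(np.linalg.norm(f),np.arctan2(f[1],f[0]),np.arcsin(f[2]/np.linalg.norm(f))),'top centre',h.mean(0).round(4),'w',np.linalg.norm(h[0]-h[1]).round(4))
E
python3 head.py
```

```text
pics/raw_w6.png resid [0.0, 0.26, 0.08, 0.12]
pics/raw_w7.png resid [0.0, 0.15, 0.53, 0.18]
[[385.2, 63.1], [408.9, 124.2], [501.2, 89.5], [479.8, 15.2]] [[404.7, 123.0], [425.1, 178.7], [516.1, 152.0], [496.5, 87.4]]
w6 yaw 0.295 tilt 0.417 roll 0.046 centre [0.824  0.1914 0.2825] err [0.27422004]
w6 yaw 0.311 tilt 0.487 roll -0.410 centre [0.8271 0.1818 0.2855] err [1.57597411]
w7 yaw 0.291 tilt 0.387 roll 0.055 centre [0.8228 0.1906 0.2839] err [0.60052142]
w7 yaw 0.336 tilt 0.489 roll -0.699 centre [0.8265 0.1752 0.2911] err [2.07731549]
pics/raw_s0.png resid [0.26, 0.17, 0.09, 0.06]
pics/raw_t0.png resid [0.14, 0.14, 0.08, 0.14]
w6+scene len 0.0591 yaw 0.327 tilt 0.406 top centre [0.8125 0.1886 0.3089] w 0.0528
w6+w7 len 0.0587 yaw 0.278 tilt 0.369 top centre [0.812  0.1882 0.3102] w 0.0489
top+scene len 0.0596 yaw 0.371 tilt 0.396 top centre [0.811  0.1898 0.3075] w 0.0567
all len 0.0593 yaw 0.338 tilt 0.426 top centre [0.8117 0.189  0.309 ] w 0.0529
```

```bash
sed -i 's/def edge(g,a,b,w=4)/def edge(g,a,b,w=3.5)/; s/k=gr.argmax()/gr[:4]=0;gr[-4:]=0;k=gr.argmax()/; s/np.linspace(.15,.85,25)/np.linspace(.12,.88,25)/; s/P.append(p+o\[k\]\*n)/P.append(p+o[k]*n); OFF.append(o[k])/' head.py; sed -i '3i OFF=[]' head.py
cat >> head.py <<'E'
print('offs',np.array(OFF).reshape(-1,25)[:, ::4].round(1).tolist())
from scipy.optimize import least_squares
V=[(w6,c6,.5),(w7,c7,.7),(cs,gs,.4),(ct,gt,.4)]
def f(x):
    th,ps=x[:2]; M=R.from_euler('ZY',[ps,-th]).as_matrix(); r=[(ps-.303)/.015]
    for i,(c,uv,s) in enumerate(V):
        p=x[2:5]+x[5+3*i:8+3*i]; r+=list(((proj(c,obj@M.T+p)-uv)/s).ravel())+list(x[5+3*i:8+3*i]/.0015)
    return np.array(r)
s=least_squares(f,np.r_[.38,.303,.82,.191,.287,np.zeros(12)],loss='soft_l1'); x=s.x; cv=np.linalg.inv(s.jac.T@s.jac)
print('tilt %.3f +- %.3f yaw %.3f centre'%(x[0],cv[0,0]**.5,x[1]),x[2:5].round(4),'cam offs',(x[5:].reshape(4,3)*1e3).round(1).tolist(),'res',np.abs(s.fun).reshape(-1)[1:].round(1).tolist())
E
python3 head.py
```

```text
pics/raw_w6.png resid [0.0, 0.15, 0.09, 0.07]
pics/raw_w7.png resid [0.0, 0.12, 0.29, 0.25]
[[385.7, 63.0], [409.4, 124.1], [501.2, 89.3], [479.8, 15.1]] [[405.0, 122.3], [425.6, 178.5], [515.7, 152.0], [496.8, 88.5]]
w6 yaw 0.295 tilt 0.405 roll 0.031 centre [0.8247 0.191  0.2813] err [0.26310277]
w6 yaw 0.318 tilt 0.499 roll -0.396 centre [0.8281 0.1822 0.2843] err [1.50123663]
w7 yaw 0.288 tilt 0.404 roll 0.050 centre [0.8245 0.19   0.2819] err [0.61581037]
w7 yaw 0.322 tilt 0.482 roll -0.692 centre [0.8276 0.1746 0.2889] err [2.14725111]
pics/raw_s0.png resid [0.21, 0.22, 0.08, 0.07]
pics/raw_t0.png resid [0.16, 0.16, 0.11, 0.22]
w6+scene len 0.0587 yaw 0.327 tilt 0.401 top centre [0.8126 0.1886 0.3091] w 0.0526
w6+w7 len 0.0580 yaw 0.290 tilt 0.438 top centre [0.8119 0.1882 0.3103] w 0.0489
top+scene len 0.0595 yaw 0.361 tilt 0.395 top centre [0.8109 0.1896 0.3073] w 0.0563
all len 0.0590 yaw 0.332 tilt 0.423 top centre [0.8118 0.1888 0.309 ] w 0.053
offs [[2.2, 2.5, 2.5, 2.5, 2.5, 2.5, 1.0], [1.2, 0.2, 0.8, 0.5, 0.8, 1.2, 1.0], [1.0, 0.5, 0.8, 0.5, 1.2, 1.0, 1.0], [1.2, 0.5, -0
[... 165 characters left out ...]
.8, -0.5, -1.5], [-0.5, -0.2, 0.2, 0.5, 0.5, 2.5, 1.8], [0.8, 0.8, 0.8, 1.0, -0.5, -0.2, 0.0], [-0.8, -0.8, -0.5, -0.8, -0.5, -0.2, -0.2], [1.5, 0.8, 0.8, 0.5, 0.0, 0.2, 0.2], [-0.2, 0.5, 0.2, 0.8, 0.8, 1.0, 2.0], [0.8, 0.2, 0.2, -0.5, -0.2, -0.2, -0.8], [0.2, -0.2, 0.2, 0.2, 0.2, 0.0, -0.2], [1.0, 1.2, 1.8, 1.8, 1.0, 1.2, 1.2]]
tilt 0.421 +- 0.020 yaw 0.298 centre [0.8229 0.1912 0.2826] cam offs [[2.1, -0.8, -0.9], [1.9, -1.9, -0.1], [-3.8, 0.6, 1.4], [-1.4, 2.7, -0.2]] res [1.1, 0.9, 0.4, 0.8, 0.4, 0.0, 0.2, 0.0, 1.4, 0.5, 0.6, 1.5, 0.2, 1.0, 0.2, 0.5, 1.4, 0.7, 2.5, 1.3, 1.3, 0.1, 0.2, 0.6, 4.3, 3.4, 1.5, 0.0, 1.0, 0.2, 2.5, 0.4, 0.9, 0.2, 0.2, 2.8, 0.9, 1.1, 0.5, 1.3, 0.8, 0.9, 1.8, 0.1]
```

```bash
python3 - <<'E'
import cv2,numpy as np
F=lambda a,ox=0:np.array(a)/2.+[312-ox/2,0]-.25
for f,a,b in(("w6",F((150,118)),F((200,247))),("w7",F((590,240),400),F((632,355),400))):
    g=cv2.cvtColor(cv2.imread(f"pics/raw_{f}.png"),cv2.COLOR_BGR2GRAY).astype(np.float32)
    d=(b-a)/np.linalg.norm(b-a); n=np.array([-d[1],d[0]]); o=np.arange(-6,8.1,1)
    for s in(.1,.3,.5,.7,.9):
        q=a+s*(b-a)+o[:,None]*n; print(f,s,cv2.remap(g,q[:,0].astype(np.float32)[None],q[:,1].astype(np.float32)[None],cv2.INTER_LINEAR)[0].round().astype(int).tolist())
E
```

```text
w6 0.1 [121, 120, 119, 118, 118, 117, 116, 110, 101, 88, 79, 79, 85, 88, 89]
w6 0.3 [122, 121, 121, 120, 121, 121, 119, 112, 101, 88, 68, 43, 26, 23, 25]
w6 0.5 [121, 121, 121, 122, 122, 121, 119, 111, 99, 83, 60, 35, 27, 29, 29]
w6 0.7 [122, 122, 121, 122, 122, 121, 117, 108, 95, 76, 50, 29, 26, 28, 29]
w6 0.9 [121, 122, 121, 121, 121, 121, 115, 105, 93, 97, 119, 140, 147, 146, 147]
w7 0.1 [122, 123, 123, 122, 121, 121, 120, 118, 110, 97, 80, 53, 30, 22, 21]
w7 0.3 [116, 120, 122, 122, 121, 122, 121, 115, 104, 90, 67, 41, 26, 26, 28]
w7 0.5 [114, 114, 114, 114, 114, 114, 114, 109, 97, 78, 52, 33, 29, 30, 31]
w7 0.7 [115, 114, 115, 114, 114, 112, 106, 94, 78, 54, 34, 26, 27, 28, 29]
w7 0.9 [113, 113, 113, 113, 113, 110, 100, 90, 95, 128, 148, 153, 152, 150, 152]
```

```bash
python3 - <<'E'
from h import *
g=cv2.cvtColor(cv2.imread("pics/raw_s0.png"),cv2.COLOR_BGR2GRAY).astype(int)
g4=cv2.cvtColor(cv2.imread("pics/raw_s4.png"),cv2.COLOR_BGR2GRAY).astype(int)
for col in (289,291,293,296,299): print(col,g[246:284,col].tolist())
c=cam("scene"); ctr=np.array([.8225,.1912,.287])
for th in(.34,.37,.40,.43):
    M=R.from_euler('ZY',[.303,-th]).as_matrix()
    for y in (-.015,):
        P=np.array([[-.03,y,.023],[.03,y,.023],[.03,y,-.023]])@M.T+ctr; q=proj(c,P); print(th,q.round(1).tolist(),(q[1,1]-q[0,1])/(q[2,1]-q[1,1]),q[2,1]-q[0,1])
E
```

```text
289 [203, 203, 195, 175, 158, 155, 153, 154, 154, 157, 155, 154, 155, 155, 157, 157, 148, 128, 117, 114, 116, 115, 113, 113, 113, 112, 113, 112, 111, 112, 113, 112, 118, 149, 197, 205, 209, 216]
291 [205, 187, 139, 107, 134, 151, 153, 154, 154, 154, 153, 156, 158, 160, 158, 156, 154, 129, 118, 114, 116, 114, 114, 113, 113, 112, 115, 114, 110, 112, 112, 113, 122, 155, 200, 205, 206, 213]
293 [153, 105, 67, 80, 130, 151, 156, 154, 154, 156, 156, 157, 157, 156, 155, 157, 154, 130, 118, 115, 115, 114, 114, 115, 113, 113, 112, 111, 111, 113, 112, 112, 113, 144, 187, 194, 188, 190]
296 [97, 60, 59, 90, 152, 159, 156, 157, 155, 154, 157, 156, 156, 155, 156, 159, 155, 136, 120, 116, 118, 115, 114, 115, 113, 113, 112, 111, 98, 91, 105, 130, 115, 93, 82, 80, 88, 97]
299 [118, 68, 56, 70, 114, 144, 153, 154, 154, 155, 155, 156, 157, 156, 156, 157, 153, 133, 119, 115, 112, 115, 116, 113, 115, 114, 114, 102, 73, 56, 53, 52, 52, 50, 48, 47, 57, 84]
0.34 [[291.1, 249.3], [291.5, 264.3], [290.2, 281.0]] 0.8983605159730964 31.74481955647107
0.37 [[291.1, 249.5], [291.5, 263.8], [290.2, 280.9]] 0.8386438766152953 31.438966103690348
0.4 [[291.0, 249.6], [291.5, 263.3], [290.2, 280.8]] 0.7815338870129858 31.104852344410688
0.43 [[291.0, 249.8], [291.6, 262.8], [290.2, 280.6]] 0.7267731882456123 30.74277131305118
```

```bash
sed -i 's/(150,118),(200,247),(377,177),(335,35)/(143,121),(193,250),(378,178),(336,33)/; s/(590,240),(632,355),(808,298),(770,185)/(583,242),(625,358),(808,300),(770,185)/' head.py; python3 head.py | grep -v -e "-0.[3467]"
```

```text
pics/raw_w6.png resid [0.12, 0.25, 0.25, 0.13]
pics/raw_w7.png resid [0.09, 0.12, 0.3, 0.34]
[[383.7, 63.9], [408.7, 124.7], [501.2, 89.1], [479.7, 15.1]] [[402.9, 123.3], [425.6, 178.5], [515.5, 152.2], [496.9, 88.1]]
w6 yaw 0.305 tilt 0.432 roll 0.072 centre [0.8224 0.1922 0.2851] err [0.08209901]
w7 yaw 0.301 tilt 0.429 roll 0.063 centre [0.8227 0.1912 0.285 ] err [0.30711811]
pics/raw_s0.png resid [0.21, 0.22, 0.08, 0.07]
pics/raw_t0.png resid [0.16, 0.16, 0.11, 0.22]
w6+scene len 0.0597 yaw 0.329 tilt 0.410 top centre [0.8122 0.1885 0.3086] w 0.0529
w6+w7 len 0.0589 yaw 0.301 tilt 0.447 top centre [0.8115 0.188  0.3101] w 0.0498
top+scene len 0.0595 yaw 0.361 tilt 0.395 top centre [0.8109 0.1896 0.3073] w 0.0563
all len 0.0596 yaw 0.333 tilt 0.426 top centre [0.8116 0.1888 0.3088] w 0.0531
offs [[-0.8, 0.8, 0.2, 0.2, 0.0, 0.0, 0.0], [1.8, -0.2, 1.0, 0.2, 0.2, 0.8, 0.2], [0.5, 0.0, 0.2, 0.0, 0.5, 0.2, 0.2], [0.5, 0.0, -0.5, -1.2, -2.0, -2.2, 2.5], [1.0, 0.8, 0.2, 0.0, -0.2, -0.2, -1.0], [2.2, 0.5, 1.0, 1.2, 1.8, 1.8, 2.0], [-2.0, 0.5, 2.5, 0.0, 0.0, 1.0, 0.8], [2.2, 2.0, 2.2, 1.0, 0.2, -1.0, -1.5], [-0.5, -0.2, 0.2, 0.5, 0.5, 2.5, 1.8], [0.8, 0.8, 0.8, 1.0, -0.5, -0.2, 0.0], [-0.8, -0.8, -0.5, -0.8, -0.5, -0.2, -0.2], [1.5, 0.8, 0.8, 0.5, 0.0, 0.2, 0.2], [-0.2, 0.5, 0.2, 0.8, 0.8, 1.0, 2.0], [0.8, 0.2, 0.2, -0.5, -0.2, -0.2, -0.8], [0.2, -0.2, 0.2, 0.2, 0.2, 0.0, -0.2], [1.0, 1.2, 1.8, 1.8, 1.0, 1.2, 1.2]]
tilt 0.428 +- 0.020 yaw 0.306 centre [0.822  0.1915 0.2844] cam offs [[1.3, -0.9, -0.5], [1.4, -1.8, -0.2], [-1.7, 0.7, 1.0], [-1.1, 2.3, -0.1]] res [0.1, 1.3, 0.4, 1.1, 0.4, 0.7, 1.9, 0.6, 0.9, 0.6, 0.3, 0.1, 0.5, 0.2, 0.6, 0.7, 1.2, 2.0, 2.0, 0.9, 1.2, 0.2, 0.0, 0.5, 4.0, 3.8, 1.3, 0.1, 0.7, 0.1, 1.2, 0.5, 0.7, 0.3, 0.1, 2.7, 0.8, 0.9, 0.7, 1.0, 0.6, 0.7, 1.5, 0.1]
```

```bash
python3 - <<'E'
from h import *
import pickle
w6,w7=[pickle.load(open(f"w{i}.pkl","rb")) for i in(6,7)]; pv=np.array([.8205,.1915,.288])
for th in(.36,.38,.40):
    xl=R.from_euler('ZY',[.303,-th]).as_matrix()[:,0]
    for d in(.055,.06,.065,.07): 
        p=pv-d*xl; print(th,d,p.round(4),proj(w6,p).round(1),proj(w7,p).round(1))
print(tri(w6,[(363.8,105.8)],w7,[(381.3,155.3)]))
E
python3 pitch.py
```

```text
0.36 0.055 [0.7714 0.1761 0.2686] [[365.1 102.9]] [[382.5 153. ]]
0.36 0.06 [0.7669 0.1747 0.2669] [[359.4 105.6]] [[376.8 155.1]]
0.36 0.065 [0.7624 0.1733 0.2651] [[353.7 108.3]] [[371.3 157.2]]
0.36 0.07 [0.758  0.172  0.2633] [[348.2 110.9]] [[365.8 159.3]]
0.38 0.055 [0.7718 0.1763 0.2676] [[365.2 102.6]] [[382.5 152.5]]
0.38 0.06 [0.7673 0.1749 0.2657] [[359.4 105.3]] [[376.8 154.6]]
0.38 0.065 [0.7629 0.1735 0.2639] [[353.8 107.9]] [[371.3 156.7]]
0.38 0.07 [0.7585 0.1721 0.262 ] [[348.3 110.5]] [[365.8 158.7]]
0.4 0.055 [0.7721 0.1764 0.2666] [[365.2 102.3]] [[382.5 152.1]]
0.4 0.06 [0.7678 0.175  0.2646] [[359.5 105. ]] [[376.9 154.1]]
0.4 0.065 [0.7634 0.1736 0.2627] [[353.9 107.5]] [[371.4 156.1]]
0.4 0.07 [0.759  0.1723 0.2607] [[348.4 110. ]] [[365.9 158.1]]
[[7.70548786e-01 1.73881483e-01 2.67279745e-01 1.63310923e-04]]
yaw 1.352 pitch -0.117 [79. 75. 73. 70. 74.] 183 [0.6609 0.1743 0.4014]
```

```bash
python3 - <<'E'
from h import *
z=np.load("w2cam.npz"); c=(z["K"],z["d"],z["R"],z["t"])
u=np.array([.9858,.168]); v=np.array([-.168,.9858]); O=np.array([.6083,-.187])+.09*v
for fx in(76,44,-44,-76):
    P=[np.r_[O+fx/1000*u+fy/1000*v,.034] for fy in(-45,-115)]; print(fx,(proj(c,P)).round(1).tolist())
g=cv2.cvtColor(cv2.imread("pics/raw_w2.png"),cv2.COLOR_BGR2GRAY)
for col in(210,228,285): print(col,[ (r,int(g[r,col])) for r in list(range(84,128,2))+list(range(188,226,2))])
print(O)
E
```

```text
76 [[214.0, 92.1], [280.1, 92.2]]
44 [[215.3, 122.8], [279.5, 122.9]]
-44 [[218.6, 198.6], [277.9, 198.7]]
-76 [[219.7, 223.5], [277.4, 223.5]]
210 [(84, 134), (86, 143), (88, 140), (90, 122), (92, 150), (94, 154), (96, 152), (98, 139), (100, 144), (102, 146), (104, 146), (106, 146), (108, 146), (110, 145), (112, 144), (114, 145), (116, 147), (118, 145), (120, 142), (122, 141), (124, 138), (126, 140), (188, 105), (190, 67), (192, 66), (194, 67), (196, 69), (198, 140), (200, 154), (202, 144), (204, 141), (206, 147), (208, 146), (210, 146), (212, 146), (214, 145), (216, 145), (218, 147), (220, 144), (222, 136), (224, 124)]
228 [(84, 125), (86, 123), (88, 92), (90, 94), (92, 150), (94, 154), (96, 154), (98, 148), (100, 143), (102, 144), (104, 145), (106, 145), (108, 144), (110, 144), (112, 144), (114, 145), (116, 146), (118, 146), (120, 140), (122, 99), (124, 89), (126, 91), (188, 78), (190, 67), (192, 66), (194, 67), (196, 69), (198, 139), (200, 154), (202, 148), (204, 139), (206, 144), (208, 145), (210, 145), (212, 143), (214, 144), (216, 144), (218, 146), (220, 143), (222, 121), (224, 95)]
285 [(84, 138), (86, 132), (88, 136), (90, 120), (92, 150), (94, 155), (96, 153), (98, 139), (100, 144), (102, 146), (104, 146), (106, 146), (108, 146), (110, 145), (112, 145), (114, 145), (116, 148), (118, 146), (120, 143), (122, 147), (124, 155), (126, 146), (188, 102), (190, 66), (192, 66), (194, 66), (196, 69), (198, 140), (200, 154), (202, 149), (204, 140), (206, 145), (208, 146), (210, 145), (212, 145), (214, 144), (216, 145), (218, 146), (220, 145), (222, 145), (224, 143)]
[ 0.59318  -0.098278]
```

```bash
python3 -m inch '[[[-0.006,-0.035,0,-0.12],[-0.006,-0.035,0,-0.12],[-0.006,-0.035,0,-0.12],[-0.006,-0.035,-0.01,-0.12],[-0.006,-0.035,-0.01,-0.12],[-0.006,-0.035,-0.015,-0.12],[-0.006,-0.035,-0.015,-0.12],[-0.006,-0.035,-0.015,-0.12]]]'; python3 -m inch '[[[-0.006,-0.025,-0.03,-0.12],[-0.006,-0.02,-0.03,-0.12],[0,0,-0.04,0],[0,0,-0.04,0],[0,0,-0.04,0],[0,0,-0.04,0],[0,0,-0.04,0],[0,0,0,0]]]'; python3 -m inch '[[[0,0,0,0],[0,0,0,0]]]'; python3 pitch.py; python3 -c "
from h import *
c,im=save('wrist','w8')"
```

```text
t: 8.07
ee_pos: [0.6118, -0.1072, 0.3359]
ee_rot: [-0.406, 1.999, -2.0]
contact_force: [1.4, 0.4, -1.7]
grip_width: 0.0231
t: 8.73
ee_pos: [0.5952, -0.1482, 0.0673]
ee_rot: [-0.191, 2.145, -2.131]
contact_force: [-1.9, 1.3, -3.1]
grip_width: 0.0233
t: 8.9
ee_pos: [0.6017, -0.1508, 0.0792]
ee_rot: [-0.177, 2.13, -2.133]
contact_force: [0.4, 0.2, -0.3]
grip_width: 0.0233
yaw 0.168 pitch 0.002 [78. 76. 73. 70. 67.] 183 [ 0.6024 -0.151   0.0801]
```

```bash
python3 -m inch '[[[-0.004,-0.002,-0.03,0],[0,0,-0.018,0],[0,0,-0.004,0],[0,0,-0.004,0],[0,0,-0.004,0],[0,0,-0.004,0],[0,0,0,0],[0,0,0,0]]]'; python3 pitch.py 170; python3 -c "
from h import *
o=get_obs(); print(o['contact_force'],o['ft_torque'],o['ee_rot'])"
```

```text
t: 9.67
ee_pos: [0.5977, -0.1529, 0.0166]
ee_rot: [-0.178, 2.129, -2.134]
contact_force: [-9.8, -0.3, 11.2]
grip_width: 0.0233
yaw 0.175 pitch 0.154 [93. 88. 84. 79. 74.] 168 [ 0.5977 -0.1529  0.0166]
[-10.66370505   0.83062677  10.2766306 ] [0.15186174 1.54589431 0.17757819] [-0.1782144   2.12879112 -2.13436819]
```

```bash
python3 -m inch '[[[0,0,-0.004,0],[0,0,-0.003,0],[0,0,-0.002,0],[0,0,-0.002,0],[0,0,0,0],[0,0,0,0]]]'; python3 pitch.py 160
```

```text
t: 10.22
ee_pos: [0.599, -0.1528, 0.0063]
ee_rot: [-0.176, 2.127, -2.133]
contact_force: [-6.5, 2.7, 11.2]
grip_width: 0.0233
yaw 0.175 pitch 0.334 [117. 109. 101.  94.] 158 [ 0.599  -0.1528  0.0063]
```

```bash
python3 -m inch '[[[0,0,-0.001,0],[0,0,-0.0015,0],[0,0,0,0],[0,0,0,0]]]'; python3 pitch.py 155;  python3 -m inch '[[[0,0,0.02,0],[0,0,0.03,0],[0,0,0.03,0],[0,0,0,0],[0,0,0,0],[0,0,0,0]]]'; python3 pitch.py 155; python3 - <<'E'
from h import *
c,im=save("wrist","w9"); cs,ims=save("scene","s9")
cv2.imwrite("pics/v9.png",np.hstack([cv2.resize(im,(400,300)),cv2.resize(ims[150:270,130:290],(400,300),interpolation=cv2.INTER_CUBIC)])[:,:,::-1])
E
```

```text
t: 10.6
ee_pos: [0.5994, -0.1528, 0.0041]
ee_rot: [-0.175, 2.127, -2.133]
contact_force: [-6.4, 1.8, 13.6]
grip_width: 0.0231
yaw 0.176 pitch 0.374 [124. 116. 107.  98.] 153 [ 0.5994 -0.1528  0.0041]
t: 11.15
ee_pos: [0.5974, -0.1522, 0.0803]
ee_rot: [-0.179, 2.13, -2.133]
contact_force: [-0.2, 0.1, -2.4]
grip_width: 0.0233
yaw 0.173 pitch 0.357 [122. 114. 105.  97.] 153 [ 0.5967 -0.1518  0.0791]
```

View pics/v9.png

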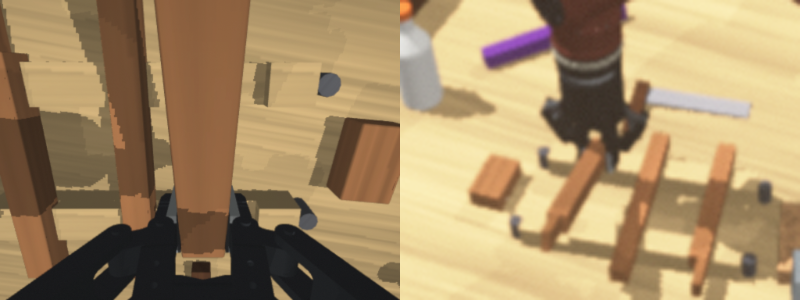

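The rail stayed tilted at about 0.36 rad after lifting clear, and the other rails are still seated at (130,120) and (30,130) in the wrist half. Now I move to the presentation point.

```bash
python3 -m inch '[[[-0.017,0.033,0.0065,0.019],[-0.0175,0.0335,0.0065,0.019],[-0.0175,0.0335,0.0065,0.019],[-0.0175,0.0335,0.0065,0.019],[-0.0175,0.0335,0.0065,0.019],[-0.0175,0.0335,0.0065,0.019],[-0.0175,0.0335,0.0065,0.019],[0,0,0,0]]]'; python3 -m inch '[[[0,0,0,0],[0,0,0,0],[0,0,0,0]]]'; python3 pitch.py 155; python3 - <<'E'
from h import *
import pickle
cs,s=save("scene","s10"); ct,t=save("top","t10"); c,w=save("wrist","w10"); pickle.dump(c,open("w10.pkl","wb"))
A=cv2.resize(t[85:205,170:290],(400,400),interpolation=cv2.INTER_CUBIC); B=cv2.resize(s[190:310,215:335],(400,400),interpolation=cv2.INTER_CUBIC)
cv2.imwrite("pics/v10.png",np.hstack([A,B])[:,:,::-1]); print(get_obs()["joint_pos"].round(2))
E
```

```text
t: 11.97
ee_pos: [0.4718, 0.0869, 0.1249]
ee_rot: [-0.32, 2.057, -2.053]
contact_force: [0.4, -0.8, -1.0]
grip_width: 0.0231
t: 12.22
ee_pos: [0.4747, 0.0815, 0.1238]
ee_rot: [-0.313, 2.059, -2.059]
contact_force: [0.4, -0.4, -1.4]
grip_width: 0.0232
yaw 0.306 pitch 0.353 [122. 114. 106.  97.] 153 [0.4748 0.0813 0.1238]
[-0.1  -0.26 -0.44  1.39  0.    2.74]
```

View pics/v10.png

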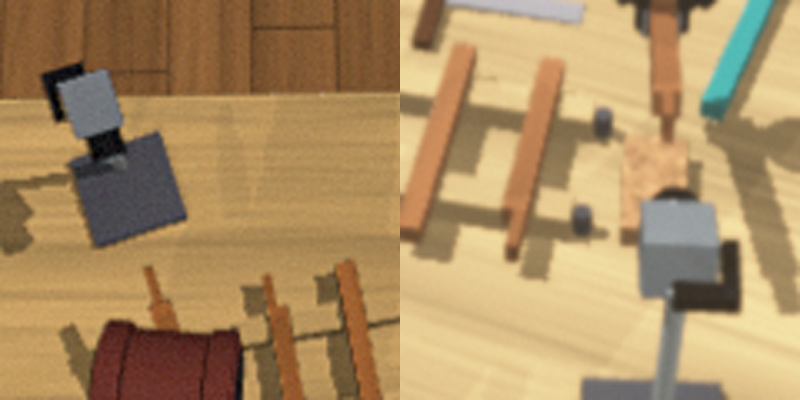

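```bash
cat > chk.py <<'E'
from h import *
ct,cs=cam("top"),cam("scene"); o=get_obs(); G=o["ee_pos"]+[0,0,.019]
for th in(.34,.36,.38,.40):
    M=R.from_euler('ZY',[.303,-th]).as_matrix(); f=lambda x,y,z:G+M@np.array([x+.093,y,z-.0105])
    P=[f(.12,0,.013),f(.12,0,.026),f(.08,.012,.026),f(.08,-.012,.026),f(.08,0,.026)]
    print(th,'tip',P[0].round(4),'top',proj(ct,P[1:4]).round(1).tolist(),'scene',proj(cs,P[1:]).round(1).tolist())
E
python3 chk.py; python3 - <<'E'
import cv2,numpy as np
t=cv2.imread("pics/raw_t10.png"); s=cv2.imread("pics/raw_s10.png")
for n,im,x0,x1,y0,y1 in(("t",t,208,226,161,184),("s",s,284,304,210,238)):
    h=cv2.cvtColor(im,cv2.COLOR_BGR2HSV)
    for r in range(y0,y1): print(n,r,''.join('%4d'%v for v in h[r,x0:x1,1]))
E
```

```text
0.34 tip [0.6656 0.1411 0.2164] top [[213.9, 164.3], [214.1, 176.1], [220.6, 174.0]] scene [[295.0, 225.3], [299.0, 218.1], [290.2, 217.7], [294.6, 217.9]]
0.36 tip [0.6642 0.1406 0.2204] top [[213.9, 164.4], [214.2, 176.3], [220.6, 174.2]] scene [[295.1, 223.9], [299.1, 217.0], [290.3, 216.5], [294.7, 216.7]]
0.38 tip [0.6626 0.1402 0.2243] top [[213.9, 164.7], [214.2, 176.5], [220.7, 174.4]] scene [[295.2, 222.4], [299.2, 215.8], [290.4, 215.3], [294.8, 215.6]]
0.4 tip [0.6611 0.1397 0.2283] top [[213.9, 164.9], [214.2, 176.7], [220.7, 174.6]] scene [[295.3, 220.9], [299.3, 214.6], [290.5, 214.1], [294.9, 214.4]]
t 161  123 133 129 129 126 130 124 132 128 133 129 124 128 126 125 135 134 132
t 162  131 124 130 125 132 129 129 126 126 120 130 129 129 128 130 124 129 129
t 163  128 124 128 122 127 130 126 131 133 136 126 127 124 123 128 130 130 128
t 164  132 130 130 130 134 133 133 140 123 129 127 128 130 130 130 130 129 131
t 165  124 126 130 130 136 147 173 158 128 128 125 131 126 131 130 133 125 127
t 166  130 129 121 128 135 155 194 180 140 131 124 125 132 128 123 126 132 128
t 1
[... 3075 characters left out ...]
  94
s 230  102 104 104 103 104 104 105 104 107 124 136 137 127 113 103 102 101 100  98  97
s 231  110 111 112 111 111 110 109 105 112 127 134 137 132 116 111 108 105 103  97  99
s 232  113 116 116 115 115 114 111 111 115 124 130 134 128 119 115 115 113 106 101  99
s 233  117 115 117 114 114 117 115 115 118 119 123 122 122 118 118 117 114 108 100  98
s 234  117 117 116 113 117 117 116 113 116 118 119 116 116 118 117 117 115 108 101 101
s 235  118 118 116 117 116 116 114 115 113 113 114 114 114 114 117 117 114 106 101 100
s 236  118 118 116 119 117 118 113 114 111 109 112 113 110 115 115 116 115 106  99  98
s 237  117 119 120 121 121 119 117 115 113 109 112 112 116 115 113 109 112 110 101  99
```

```bash
cat >> chk.py <<'E'
print('bottom edges: observed tip 232.7, shoulder 224.6; top tip row ~164.6-.5')
for th in(.30,.34,.36,.38,.40):
    M=R.from_euler('ZY',[.303,-th]).as_matrix(); f=lambda x,y,z:G+M@np.array([x+.093,y,z-.0105])
    print(th,proj(cs,[f(.12,0,0),f(.08,-.009,0),f(.08,.009,0),f(.12,0,.026),f(.08,0,.026)]).round(1).tolist(), proj(ct,[f(.12,0,.026)]).round(1).tolist())
E
python3 chk.py | tail -6; python3 - <<'E'
import cv2
s=cv2.imread("pics/raw_s10.png"); g=cv2.cvtColor(s,cv2.COLOR_BGR2GRAY)
for c in (291,292,294,295,296,298): print(c,g[196:238,c].tolist())
E
```

```text
bottom edges: observed tip 232.7, shoulder 224.6; top tip row ~164.6-.5
0.3 [[294.1, 236.3], [290.6, 228.0], [297.1, 228.3], [294.8, 228.2], [294.5, 220.2]] [[213.9, 164.0]]
0.34 [[294.3, 233.7], [290.7, 225.9], [297.3, 226.3], [295.0, 225.3], [294.6, 217.9]] [[213.9, 164.3]]
0.36 [[294.4, 232.4], [290.8, 224.9], [297.3, 225.2], [295.1, 223.9], [294.7, 216.7]] [[213.9, 164.4]]
0.38 [[294.5, 231.0], [290.9, 223.8], [297.4, 224.2], [295.2, 222.4], [294.8, 215.6]] [[213.9, 164.7]]
0.4 [[294.6, 229.6], [291.0, 222.7], [297.5, 223.1], [295.3, 220.9], [294.9, 214.4]] [[213.9, 164.9]]
291 [133, 132, 133, 133, 130, 131, 131, 134, 135, 136, 135, 137, 135, 132, 133, 133, 130, 132, 133, 142, 144, 129, 112, 109, 109, 107, 107, 115, 140, 182, 198, 192, 185, 183, 185, 197, 195, 188, 189, 189, 191, 186]
292 [138, 136, 137, 136, 136, 134, 136, 141, 144, 144, 142, 143, 142, 141, 139, 139, 138, 138, 140, 148, 148, 129, 113, 105, 101, 102, 102, 105, 126, 169, 185, 180, 173, 172, 178, 188, 186, 180, 185, 191, 195, 191]
294 [137, 138, 137, 137, 135, 134, 133, 138, 139, 141, 142, 142, 141, 141, 139, 140, 139, 138, 141, 145, 147, 142, 138, 132, 130, 131, 130, 126, 108, 98, 95, 95, 94, 100, 106, 115, 133, 158, 174, 186, 194, 193]
295 [137, 135, 136, 135, 136, 134, 132, 135, 139, 141, 143, 139, 141, 142, 139, 138, 138, 137, 141, 145, 150, 144, 139, 138, 137, 138, 137, 130, 111, 98, 94, 91, 95, 97, 102, 107, 125, 156, 176, 188, 193, 189]
296 [135, 138, 137, 135, 136, 137, 136, 136, 140, 144, 144, 142, 141, 141, 139, 140, 139, 138, 140, 148, 146, 139, 133, 134, 133, 134, 132, 128, 113, 101, 103, 106, 110, 114, 116, 120, 134, 157, 179, 189, 193, 186]
298 [108, 108, 107, 114, 127, 140, 153, 159, 165, 168, 167, 163, 157, 152, 151, 148, 146, 146, 149, 153, 150, 130, 116, 110, 111, 112, 116, 118, 121, 152, 180, 193, 195, 189, 182, 176, 174, 173, 179, 184, 187, 192]
```

The scene and top edges agree with a model pitch of about 0.357 and a tip at about (0.664, 0.141, 0.220). My estimate of the focus is (0.664, 0.141, 0.223) with a tilt of about 0.37. I'll make a small upward nudge, let it settle and check again.

```bash
python3 -m inch '[[[0,0.0005,0.002,0],[0,0,0,0],[0,0,0,0],[0,0,0,0],[0,0,0,0],[0,0,0,0],[0,0,0,0],[0,0,0,0]]]'; python3 pitch.py 155; python3 chk.py | sed -n 2p; python3 - <<'E'
from h import *
s=get_image("scene"); t=get_image("top"); s0=cv2.imread("pics/raw_s0.png")[:,:,::-1]
g=cv2.cvtColor(s,cv2.COLOR_RGB2GRAY); print(g[212:238,295].tolist(), np.abs(get_obs()["joint_vel"]).max())
# undisturbed check: differences in scene vs start, by region (chisel, mallet, lap+plain rails, square, offcut, cork)
for n,(a,b,c,d) in dict(chisel=(355,205,375,262),mallet=(380,240,428,330),rails=(215,200,265,268),square=(217,180,272,206),offcut=(157,210,180,234),bottle=(124,148,148,195),purple=(162,150,222,177),turq=(303,175,334,226),head=(285,245,318,285)).items():
    print(n,np.abs(s[b:d,a:c].astype(int)-s0[b:d,a:c]).mean().round(1))
E
```

```text
t: 13.08
ee_pos: [0.4746, 0.0827, 0.1264]
ee_rot: [-0.313, 2.058, -2.058]
contact_force: [-0.9, 0.2, -1.1]
grip_width: 0.0232
yaw 0.305 pitch 0.350 [122. 114. 106.  97.] 153 [0.4746 0.0827 0.1264]
0.36 tip [0.664  0.1419 0.2228] top [[213.4, 164.3], [213.7, 176.2], [220.2, 174.1]] scene [[295.6, 223.4], [299.6, 216.5], [290.8, 216.0], [295.2, 216.2]]
[138, 141, 143, 145, 143, 137, 135, 133, 133, 131, 129, 118, 100, 95, 95, 97, 97, 100, 106, 118, 152, 169, 178, 189, 194, 189] 0.0014865955230702194
chisel 30.3
mallet 11.7
rails 5.1
square 5.0
offcut 4.8
bottle 4.6
purple 6.9
turq 27.4
head 3.5
```

```bash
python3 -c "
from h import *
s=get_image('scene'); s0=cv2.imread('pics/raw_s0.png')[:,:,::-1]
a=lambda i:cv2.resize(i[130:340,150:440],(800,579),interpolation=cv2.INTER_CUBIC)
cv2.imwrite('pics/fin.png',a(s)[:,:,::-1])"
```

```text
(no output)
```

View pics/fin.png

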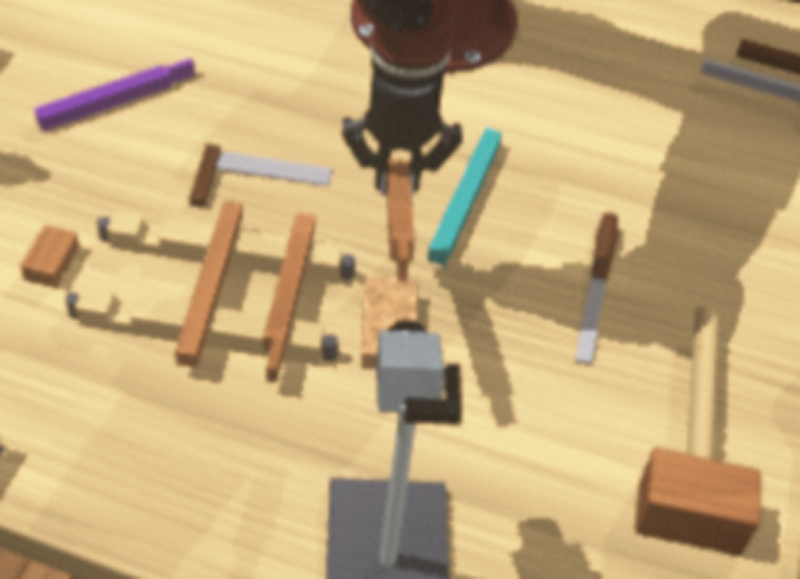

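The rail, at (400,165–275), points at the head at (410,370). The plain and lap rails are still in the frame at (210,285) and (290,295). Everything else is where it was; only the arm's shadow has changed. Handing in.

```bash
python3 -c "
from rig import *
print(hand_in())"
```

```text
the job is handed in; nothing more can be done
None
```

The tenon rail is out of the frame and held in the air in front of the inspection camera. I handed in at about 13.2 s, with the rail still gripped and the arm steady.

- **How:** I gripped the rail by its thick tail end and lifted it straight out. Moves could only turn the tool about the vertical, so I tilted the rail in the grip by pressing it over the inner top edge of the frame's far stile. Then I carried it to the lens.
- **Position:** The tenon end is at about (0.664, 0.142, 0.223) m. My estimate of the focus point is (0.664, 0.141, 0.223) m, good to a few millimetres.
- **Direction:** The rail's yaw is 0.305 rad against 0.303 for the stand, with no roll because the jaws are level. Its pitch is 0.35–0.36 rad.
- **Other objects:** In the last picture the lap and plain rails are still in the frame and nothing else has moved. The picture differences around the chisel, mallet and turquoise bar are the arm's shadow.

**Where checks disagreed:** My measurements of the head's tilt ran from 0.366 rad (face proportions in the scene view) to 0.37–0.45 rad (corner triangulation and pose fits). The head's rounded edges push the corner-based figures high, so I took about 0.37 rad. The rail may therefore point 1 to 3 degrees too low. I did not go back to the frame to re-tilt it.

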